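# Fold the caliper and put it in its case

## Robot

A 6-joint arm with a two-finger parallel gripper is mounted at the origin on a cart in front of the work surface, level with it; the furniture and walls round the work are solid. World frame = base frame: x ahead of the robot, y to its left, z up, the work surface at z = 0. Lengths are in m, angles in degrees, forces in N, time in s.
With the tool pointing down it reaches from about 0.3 to 0.75 m from the base axis. Payload 8.5 kg.
Tool frame: the origin (TCP) lies at the very end of the fingers, on their centre line; the grasp point (between the pads) lies 19 mm behind it; z points along the fingers, y is the line along which they close (so a half turn about z gives the same grasp; the last joint's range is limited). The gripper opens to 85 mm and grips with 20 to 120 N. Pads are 22 mm wide; open, the fingers measure 114 mm over their backs; the gripper's body (76 mm by 85 mm) begins 54 mm behind the grasp point. The pads swing forward as they close: fully open they stand 13 mm farther back than shut.
Start: joints at [-86.992, 21.807, 74.336, -0, 83.858, -12.336], TCP at [0.146, -0.53, 0.231] pointing down, gripper open.
Joint ranges: [-178.18, 178.18], [-50.72, 133.34], [12.68, 142.11], [-81.47, 261.47], [9.98, 163.14], [-165.26, 165.26]. Speed limits (degrees/s): [136.94, 136.94, 180, 180, 180, 180].

## Interface

Orientations are given as a 3x3 rotation matrix whose columns are the frame's x, y, z axes.
In Python, from rig import env, imaging gives the robot as it stands. The module is installed in compiled form; this text tells all that it offers.
- The arm moves only by the tool arm_command, never from a script. Its arguments are lists of equal length, an entry for each row: "turn": the turn, a rotation vector about the tool's x, y, z in units of 5 degrees (1.0 is 5 degrees), a list of three; "xyz": the shift along the tool's x, y, z in units of 50 mm (1.0 is 50 mm), a list of three; "claw": the finger opening in mm, from 0 to 85.4. A call has 1 to 12 rows; each row shifts and turns the commanded pose from where the row before left it, along the tool's axes as they then stand; what a row does not reach is not made up. A row lasts 1/10 s, in which the tool goes at most 50 mm and 8.59 degrees, less where a joint would pass 70% of its speed; a pose out of reach is approached as far as the arm can. A call is refused whole if a number of a shift passes 1 or a number of a turn 1, either way. A call with a gripper value outside its range is refused whole. The fingers move at their own pace and stop on an object; "squeeze" is the grip in N (left out, the last holds). Time passes only in rows, so rows that do not move let the fingers close. It gives the time, the measured TCP pose, the force, the opening and the grip force at its end, in the units of the state.
- env.observe(): the state, without advancing time (a new reading comes with each control period).
- imaging.get_image(name): name is "side" or "top"; returns (picture, depth): 420x560x3 uint8, blue, green, red; 420x560 float32, m along the optical axis (not along the pixel's ray), 0 where there is no reading.
- imaging.camera_info(name): a dict with "camera_matrix" (3x3 intrinsics, pixels), "k1" (the pictures are not rectified: a ray, as slopes to the right and down, at radius r is drawn at 1 + k1 r^2 times it, then the intrinsics apply), "rvec" (rotation vector, rad) and "tvec" (3), from world to camera coordinates, as OpenCV has them. Camera axes: x right, y down, z forward; pixel columns grow to the right and rows downward; lengths in m; the calibration is good to about 2 mm. A picture is of the moment at which its call begins. camera_info takes no time and is no camera call.
- env.close_job(): hands the job in; it is judged then, once.
The state is a dict: "time_s": time; "q": joint angles; "qvel": joint speeds; "joint_efforts": joint torques, N m; "position": TCP position; "tool_rot": TCP orientation; "ft_force": force on the tool from outside, world axes, zero at the start; "wrist_torque": the same for the moment, N m; "grip_width": finger opening in m; "gripper_force": force on a finger pad.
Only numpy, scipy, OpenCV 4.12 (cv2) and the standard library are available. Lean on these libraries where they do the work, as an engineer would, in place of code of your own. Each camera call takes 0.05 s, during which the arm holds its last target. There are 200 camera calls.

## Task

The wooden folding caliper lies open on the bench. Fold its two legs fully closed, then lay it flat on the floor of its own storage case, the long one of the two open wooden cases, lengthwise and still folded, and let go of it.

Things in the scene. Friction and masses are not known exactly. Their poses are not given: they have to be found in the camera images.
- caliper_pivot (a point): Pivot of the loose folding caliper (about 0.15 kg, lies flat), half-way up (9 mm). Two straight pale wooden legs with brass ends, each 15 mm wide, 18 mm high, reaching 150 mm from the pivot, on a round knuckle (radius 16 mm, brass disc on top). x: from pivot along the first leg, which lies on the +y side of this axis, inner edge 0.5 mm off it; z: up. Folded: 31 mm wide, 166 mm long.
- caliper_middle (a point): Centre of the caliper as folded, half-way up (9 mm): 67 mm from the pivot along the first leg's +x, at that leg's inner edge. It moves with the first leg; axes as for caliper_pivot.
- caliper_leg (a joint): Angle between the legs (rad): 0 = folded (a stop), positive = open. The second leg points along the first leg's +x turned clockwise, seen from above, by this angle. A light hinge (0.02 N m friction) that stays where it is left. Squeezing both legs together from outside, about 45 mm from the pivot on the line midway between them, folds it.
- case_floor (a point): Centre of the inner floor of the long dark wooden case, fixed (the other case is 126 mm long and holds a lighter). Outside 221 x 86 mm, inside 205 x 70; x along its length, z up. Floor 4 mm above the bench; walls 8 mm thick, 14 mm above the floor; the middle 100 mm of both long walls is cut away to the floor for fingers. The caliper may lie either way round.
There are look-alikes about, which are no part of the job. There is more than one size of the part that bears caliper_pivot; the job needs the larger.

How it is judged (in metres and radians):
On the way:
1. the caliper is folded closed (within 0.1 rad) while still outside its case (centre more than 10 cm from the case's centre) (value of joint caliper_leg below 0.1 rad and horizontal distance between caliper_middle and case_floor above 0.1 m), for 0.2 s.
At the end, for the whole second after the job is handed in: The caliper is folded (within 0.1 rad) and lies flat on the floor of the long case (thickness centre 9 mm above the floor within 4 mm, tilt under 0.06 rad, right side up), its centre within 30 mm of the case's centre and its length within 0.26 rad of the case's length, either way round (value of joint caliper_leg below 0.1 rad and horizontal distance between caliper_middle and case_floor below 0.03 m and angle between the x axis of caliper_middle and the x axis of case_floor, either way round below 0.26 rad and z of caliper_middle in the frame of case_floor between 0.005 and 0.013 m and angle between caliper_middle's own z axis and vertical below 0.06 rad); the robot touches nothing.
It also fails if it takes over 38 s, if anything falls off the work surface, if the arm or the gripper's body presses on something with over 40 N, if the wrist force passes 120 N, or if a joint passes its speed limit or range.

## Working session

There is one attempt and no reset: what is moved stays moved. The work goes in short steps, Python scripts to look and compute and a tool call to move; the robot and the scene stay as the last step left them, time stands still between calls to the robot, and variables do not carry over. Pictures are saved under pics/ and viewed, at most 10 in all, crops included, and the job is handed in when it is done.

Besides the shell and the picture viewer there is one more tool, called after "Request:" as name(argument=value, ...), one argument or row to a line, values as JSON. arm_command: Moves the arm, as the interface text tells. Its arguments: {"type":"object","properties":{"turn":{"type":"array"},"xyz":{"type":"array"},"claw":{"type":"array"},"squeeze":{"type":"number"}},"required":["turn","xyz","claw"]}

```bash
mkdir -p pics; cat > h.py <<'E'
import numpy as np, cv2
from rig import env, imaging
def grab(n):
    im,d=imaging.get_image(n); return im,d
def ray(n,uv):
    c=imaging.camera_info(n);K=np.array(c["camera_matrix"],float);k1=c["k1"]
    uv=np.atleast_2d(np.array(uv,float))
    p=cv2.undistortPoints(uv.reshape(-1,1,2),K,np.array([k1,0,0,0.])).reshape(-1,2)
    R=cv2.Rodrigues(np.array(c["rvec"],float))[0];t=np.array(c["tvec"],float).ravel()
    return -R.T@t,np.c_[p,np.ones(len(p))]@R
def onplane(n,uv,z):
    o,d=ray(n,uv); return o+d*((z-o[2])/d[:,2])[:,None]
E
python3 - <<'E'
from h import *
for n in("top","side"):
    im,d=grab(n); cv2.imwrite(f"pics/{n}0.png",im); np.save(n+"0.npy",d)
    o,_=ray(n,[[280,210]]); print(n,o,onplane(n,[[0,0],[559,0],[0,419],[559,419],[280,210]],0))
s=env.observe(); print(s)
E
```

```text
top [ 0.33905612 -0.01971034  1.2844333 ] [[ 1.05985177  0.85577897  0.        ]
 [ 1.10042027 -0.79824725  0.        ]
 [-0.13446063  0.74803189  0.        ]
 [-0.08706422 -0.76254964  0.        ]
 [ 0.45767981  0.00316371  0.        ]]
side [0.36895755 0.75363711 0.60358577] [[ 3.90406301 -3.30635159  0.        ]
 [-2.18723461 -4.61164291  0.        ]
 [ 0.82544023  0.54246644  0.        ]
 [-0.02885425  0.42228429  0.        ]
 [ 0.47394595 -0.05396041  0.        ]]
{'time_s': 0.1, 'q': array([-8.69931187e+01,  2.18373669e+01,  7.43777473e+01, -7.21181453e-05,
        8.38591488e+01, -1.23358758e+01]), 'qvel': array([ 0.0222183 , -0.19725513, -0.24871859, -0.06966811, -0.0117018 ,
        0.07965173]), 'joint_efforts': array([ 2.70240547e-03, -4.49218369e+01, -2.31653184e+01, -2.31371387e-04,
        3.66665350e-03, -2.34479410e-05]), 'position': array([ 0.14550884, -0.53013738,  0.23078698]), 'tool_rot': array([[ 9.64360208e-01,  2.64592866e-01, -6.92396127e-05],
       [ 2.64592732e-01, -9.64359379e-01,  1.29428377e-03],
       [ 2.75686382e-04, -1.26647606e-03, -9.99999160e-01]]), 'ft_force': array([-0.12946175, -0.31391266,  0.61274951]), 'wrist_torque': array([-0.00431328,  0.00742276, -0.00238698]), 'gripper_force': 0.0, 'grip_width': 0.08551422103799637}
```

View pics/top0.png

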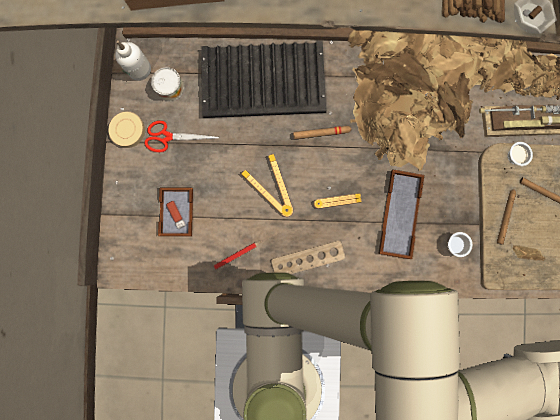

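View pics/side0.png

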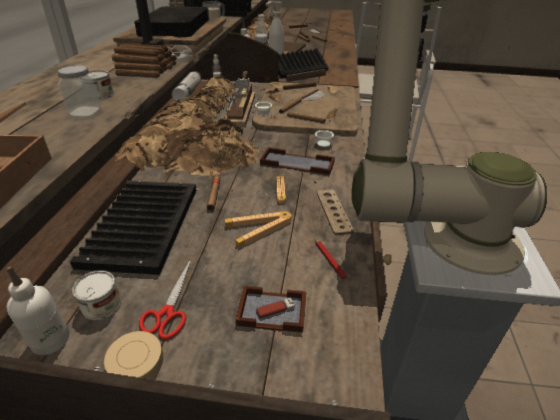

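The top view shows the open caliper, with its pivot at about (288,211) and leg tips at about (271,156) and (243,173). The small folded look-alike is at (338,201) and the long case at (402,214), with the lighter case at (175,212). The side view agrees: pivot at about (288,216).

```bash
cat >> h.py <<'E'
def yellow(im,box):
    hsv=cv2.cvtColor(im,cv2.COLOR_BGR2HSV); m=cv2.inRange(hsv,(15,110,130),(35,255,255))
    k=np.zeros_like(m);x0,y0,x1,y1=box;k[y0:y1,x0:x1]=1; m=m*k
    n,l,s,c=cv2.connectedComponentsWithStats(cv2.morphologyEx(m,cv2.MORPH_CLOSE,np.ones((3,3))))
    i=1+np.argmax(s[1:,4]); v,u=np.where(l==i); return np.c_[u,v].astype(float)
E
python3 - <<'E'
from h import *
im=cv2.imread("pics/top0.png")
P=onplane("top",yellow(im,(230,145,302,222)),.018)[:,:2]
h=cv2.convexHull(P.astype(np.float32)).reshape(-1,2)
area,tri=cv2.minEnclosingTriangle(h.reshape(-1,1,2))
print(len(P),tri.reshape(-1,2))
piv0=onplane("top",[[288,211]],.018)[0,:2]
D=P-piv0; r=np.hypot(*D.T); a=np.arctan2(D[:,1],D[:,0])
print("piv0",piv0,"max r",r.max())
far=r>.05; lo=np.median(a[far]); A=[]
mid=(a[far].min()+a[far].max())/2
for s in (a>mid,a<=mid):
    q=P[far&s]; l=cv2.fitLine(q.astype(np.float32),cv2.DIST_HUBER,0,.01,.01).ravel(); A.append(l)
    d=l[:2];n=np.array([-d[1],d[0]]);w=(q-l[2:])@n;print(l,np.degrees(np.arctan2(d[1],d[0])),"width",np.ptp(w),"tip r",r[s].max())
M=np.array([A[0][:2],-A[1][:2]]).T; t=np.linalg.solve(M,A[1][2:]-A[0][2:]); print("axes cross",A[0][2:]+t[0]*A[0][:2])
# case
hsv=cv2.cvtColor(im,cv2.COLOR_BGR2HSV); print(hsv[200:240:10,380:425:3].tolist())
ims=cv2.imread("pics/side0.png")
Ps=yellow(ims,(215,205,296,250)); print("side pivot",onplane("side",[[287,216]],.018), len(Ps))
crop=cv2.resize(im[140:275,225:435],None,fx=3.8,fy=3.8,interpolation=cv2.INTER_CUBIC); cv2.imwrite("pics/crop.png",crop)
E
```

```text
798 [[ 0.39900082 -0.052112  ]
 [ 0.550509    0.10786206]
 [ 0.6042931   0.02505178]]
piv0 [ 0.45403373 -0.01758036] max r 0.15551241495817367
[0.6843822  0.7291235  0.51699024 0.06230497] 46.81296 width 0.014908454090973236 tip r 0.15551241495817367
[0.935675   0.35286295 0.5508137  0.01367634] 20.662525 width 0.01651489465785499 tip r 0.15393782362930397
axes cross [ 0.4278019  -0.03271401]
[[[16, 57, 138], [14, 57, 160], [7, 47, 70], [11, 202, 121], [115, 10, 156], [126, 9, 143], [120, 7, 145], [110, 5, 140], [120, 11, 137], [114, 8, 152], [120, 10, 147], [130, 10, 153], [0, 27, 122], [11, 125, 120], [16, 79, 148]], [[16, 61, 154], [15, 52, 161], [10, 169, 116], [110, 14, 164], [115, 10, 160], [131, 14, 151], [128, 7, 143], [120, 4, 135], [130, 12, 132], [120, 12, 152], [137, 12, 144], [125, 10, 146], [11, 198, 98], [17, 65, 148], [16, 75, 136]], [[16, 74, 142], [15, 77, 53], [11, 199, 127], [141, 12, 151], [133, 14, 164], [128, 13, 153], [105, 4, 141], [133, 12, 145], [130, 11, 145], [129, 12, 148], [137, 13, 133], [177, 20, 127], [12, 161, 100], [17, 72, 142], [14, 67, 140]], [[19, 55, 131], [11, 187, 112], [115, 19, 157], [135, 10, 154], [125, 10, 155], [120, 7, 145], [120, 3, 157], [138, 8, 150], [108, 9, 147], [132, 9, 144], [124, 13, 153], [11, 198, 90], [17, 59, 113], [16, 72, 156], [16, 73, 160]]]
side pivot [[ 0.45019052 -0.00761807  0.018     ]] 586
```

View pics/crop.png

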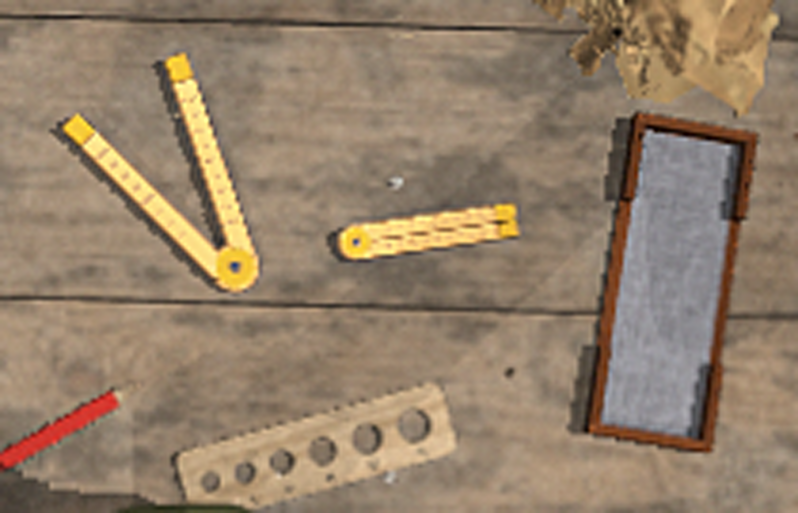

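Crop: the pivot disc is at about (235,267), i.e. full-image (286.8,210.3). The case rim corners in the crop are (637,113), (757,133), (712,451) and (589,433). The way between caliper and case is clear apart from the look-alike, which is low.

```bash
python3 - <<'E'
from h import *
f=lambda a:np.array(a)/3.8+[225,140]
print("piv",onplane("top",f([[235,267]]),.018))
C=onplane("top",f([[637,113],[757,133],[712,451],[589,433]]),.018)[:,:2]
print(C,"centre",C.mean(0),"sides",[np.linalg.norm(C[i]-C[(i+1)%4]) for i in range(4)])
d=(C[0]+C[1]-C[2]-C[3]);print("yaw",np.degrees(np.arctan2(d[1],d[0])))
# inner floor by grey
im=cv2.imread("pics/top0.png");hsv=cv2.cvtColor(im,cv2.COLOR_BGR2HSV)
m=cv2.inRange(hsv,(0,0,90),(179,30,200));m[:, :375]=0;m[:,432:]=0;m[:165]=0;m[262:]=0
n,l,s,c=cv2.connectedComponentsWithStats(m);i=1+np.argmax(s[1:,4]);v,u=np.where(l==i)
Q=onplane("top",np.c_[u,v],.004)[:,:2];print(cv2.minAreaRect(Q.astype(np.float32)))
# side rim
b=np.radians(33.7);p=np.array([.4573,-.013]);tgt=p+.045*np.array([np.cos(b),np.sin(b)]);print("target",tgt)
s=env.observe();R=s["tool_rot"];print("tool delta (units 50mm)",R.T@(np.r_[tgt,.10]-s["position"])/.05, s["time_s"])
E
```

```text
piv [[ 0.45583324 -0.01458234  0.018     ]]
[[ 0.56855518 -0.28497264]
 [ 0.55747443 -0.36816271]
 [ 0.34082319 -0.3377241 ]
 [ 0.35106308 -0.25409434]] centre [ 0.45447897 -0.31123845] sides [np.float64(0.08392479065972624), np.float64(0.218779046154493), np.float64(0.0842543329023472), np.float64(0.21967312551618573)]
yaw -8.039086686160863
((0.455555260181427, -0.31021812558174133), (0.06820239871740341, 0.20330387353897095), 81.99706268310547)
target [0.49473794 0.011968  ]
tool delta (units 50mm) [ 9.60367466 -8.60430485  2.62928662] 0.1
```

Request:
arm_command(
  turn=[
    [0,0,0],
    [0,0,0],
    [0,0,0],
    [0,0,0],
    [0,0,0],
    [0,0,0],
    [0,0,0],
    [0,0,0],
    [0,0,0],
    [0,0,0],
    [0,0,0],
    [0,0,0],
  ],
  xyz=[
    [0.7,-0.63,0.1],
    [0.7,-0.63,0.1],
    [0.7,-0.63,0.1],
    [0.7,-0.63,0.1],
    [0.7,-0.63,0.1],
    [0.7,-0.63,0.1],
    [0.7,-0.63,0.1],
    [0.7,-0.63,0.1],
    [0.7,-0.63,0.1],
    [0.7,-0.63,0.1],
    [0.7,-0.63,0.1],
    [0.7,-0.63,0.1],
  ],
  claw=[85,85,85,85,85,85,85,85,85,85,85,85],
)

```text
time_s: 1.3
position: [0.4512, -0.0528, 0.171]
tool_rot: [[0.964, 0.265, -0.0], [0.265, -0.964, -0.0], [-0.0, -0.0, -1.0]]
ft_force: [-0.4, -1.2, 0.3]
grip_width: 0.0848
gripper_force: 0.0
```

Request:
arm_command(
  turn=[
    [0,0,0],
    [0,0,0],
    [0,0,-1],
    [0,0,-1],
    [0,0,-1],
    [0,0,-0.66],
    [0,0,0],
    [0,0,0],
  ],
  xyz=[
    [0.6,-0.52,0.3],
    [0.6,-0.52,0.3],
    [0,0,0.2],
    [0,0,0.2],
    [0,0,0.2],
    [0,0,0.2],
    [0,0,0],
    [0,0,0],
  ],
  claw=[85,85,85,85,85,85,85,85],
)

```text
time_s: 2.1
position: [0.4946, 0.0113, 0.1014]
tool_rot: [[0.833, 0.553, -0.0], [0.553, -0.833, 0.0], [-0.0, -0.0, -1.0]]
ft_force: [0.1, 0.4, 0.1]
grip_width: 0.0848
gripper_force: 0.0
```

```bash
cat > rel.py <<'E'
from h import *
import sys
x,y,z,yaw=map(float,sys.argv[1:5])
s=env.observe();R=s["tool_rot"];ty=np.degrees(np.arctan2(R[1,0],R[0,0]))
print("t",s["time_s"],"pos",s["position"],"yaw",ty,"tilt",R[:2,2],"q",s["q"].round(1),"w",s["grip_width"])
print("shift",(R.T@(np.array([x,y,z])-s["position"])/.05).round(3),"turn z",(-(yaw-ty+90)%180-90)/5 if 0 else round((ty-yaw)/5,3))
E
python3 rel.py .495 .012 .10 33.7
python3 -c "
from h import *
im,d=grab('side');cv2.imwrite('pics/s1.png',cv2.resize(im[100:280,180:400],None,fx=3.3,fy=3.3))"
```

```text
t 2.1 pos [0.49461052 0.01130288 0.10138519] yaw 33.548262830731 tilt [-0.00041704  0.0001191 ] q [-12.4  24.6  94.3   0.   61.1  44. ] w 0.08484675661185564
shift [ 0.014 -0.007  0.028] turn z -0.03
```

View pics/s1.png

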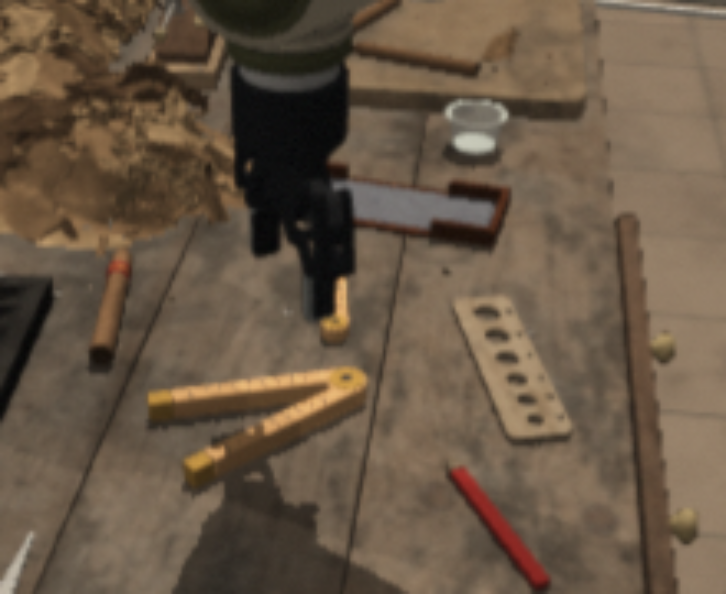

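The side view shows the fingertips at about crop (265,250) and (318,312), above the caliper. I'll check them against the reported TCP.

```bash
python3 - <<'E'
from h import *
f=lambda a:np.array(a)/3.3+[180,100]
print(onplane("side",f([[265,250],[318,312]]),.114), onplane("side",f([[348,377]]),.018))
E
```

```text
[[ 0.51984137 -0.03165476  0.114     ]
 [ 0.47008307  0.04209669  0.114     ]] [[ 0.45489497 -0.01423134  0.018     ]]
```

Request:
arm_command(
  turn=[
    [0,0,0],
    [0,0,0],
    [0,0,0],
    [0,0,0],
    [0,0,0],
  ],
  xyz=[
    [0,0,0.6],
    [0,0,0.6],
    [0,0,0.4],
    [0,0,0.3],
    [0,0,0],
  ],
  claw=[85,85,85,85,85],
)

```text
time_s: 2.65
position: [0.4941, 0.0114, 0.0053]
tool_rot: [[0.833, 0.553, -0.002], [0.553, -0.833, 0.001], [-0.002, -0.002, -1.0]]
ft_force: [0.4, -0.1, -0.0]
grip_width: 0.0851
gripper_force: 0.0
```

Request:
arm_command(
  turn=[
    [0,0,0],
    [0,0,0],
    [0,0,0],
    [0,0,0],
    [0,0,0],
    [0,0,0],
    [0,0,0],
    [0,0,0],
    [0,0,0],
    [0,0,0],
  ],
  xyz=[
    [0,0,0],
    [0,0,0],
    [0,0,0],
    [0,0,0],
    [0,0,0],
    [0,0,0],
    [0,0,0],
    [0,0,0],
    [0,0,0],
    [0,0,0],
  ],
  claw=[70,60,55,50,45,40,35,30,25,25],
  squeeze=30,
)

```text
time_s: 3.65
position: [0.4949, 0.0112, 0.0067]
tool_rot: [[0.832, 0.554, 0.001], [0.554, -0.832, -0.0], [0.0, 0.001, -1.0]]
ft_force: [-0.6, -0.3, 5.9]
grip_width: 0.0302
gripper_force: 29.0
```

```bash
python3 rel.py .495 .012 .006 33.7
python3 -c "
from h import *
im,d=grab('side');cv2.imwrite('pics/s2.png',cv2.resize(im[130:280,180:360],None,fx=3.8,fy=3.8))"
```

```text
t 3.65 pos [0.49487263 0.01122353 0.00666071] yaw 33.66206014066791 tilt [ 0.00069907 -0.00028142] q [-12.4  33.3  99.8  -0.   46.9  43.9] w 0.03018920029483755
shift [ 0.011 -0.012  0.013] turn z -0.008
```

View pics/s2.png

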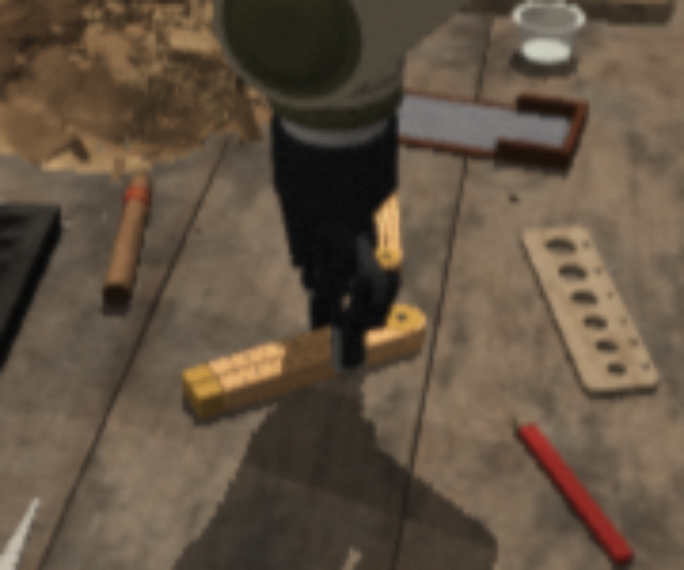

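The caliper is folded in the grip, with the pivot at crop (403,318). Lift it and carry it over the case.

Request:
arm_command(
  turn=[
    [0,0,0],
    [0,0,0],
    [0,0,0],
    [0,0,0],
    [0,0,0],
    [0,0,0],
  ],
  xyz=[
    [0,0,0],
    [0,0,-0.2],
    [0,0,-0.4],
    [0,0,-0.6],
    [0,0,-0.6],
    [0,0,0],
  ],
  claw=[25,25,25,25,25,25],
  squeeze=50,
)

```text
time_s: 4.3
position: [0.4961, 0.011, 0.0998]
tool_rot: [[0.832, 0.554, 0.006], [0.554, -0.832, -0.001], [0.004, 0.005, -1.0]]
ft_force: [1.2, 0.2, -1.6]
grip_width: 0.0291
gripper_force: 49.9
```

Request:
arm_command(
  turn=[
    [0,0,0],
    [0,0,0],
    [0,0,0],
    [0,0,0],
    [0,0,0],
    [0,0,0],
    [0,0,0],
    [0,0,0],
    [0,0,0],
    [0,0,0],
    [0,0,0],
    [0,0,0],
  ],
  xyz=[
    [-0.2,0.2,0],
    [-0.37,0.38,0],
    [-0.5,0.5,0],
    [-0.5,0.5,0],
    [-0.5,0.5,0],
    [-0.5,0.5,0],
    [-0.5,0.5,0],
    [-0.5,0.5,0],
    [-0.5,0.5,0],
    [-0.3,0.35,0],
    [-0.2,0.2,0],
    [0,0,0],
  ],
  claw=[25,25,25,25,25,25,25,25,25,25,25,25],
)

```text
time_s: 5.5
position: [0.4317, -0.3092, 0.0953]
tool_rot: [[0.834, 0.552, -0.001], [0.552, -0.834, 0.001], [-0.0, -0.002, -1.0]]
ft_force: [0.8, 0.6, -2.3]
grip_width: 0.029
gripper_force: 49.9
```

Request:
arm_command(
  turn=[
    [0,0,0.5],
    [0,0,0.84],
    [0,0,1],
    [0,0,1],
    [0,0,1],
    [0,0,1],
    [0,0,1],
    [0,0,1],
    [0,0,0.6],
    [0,0,0.4],
    [0,0,0],
    [0,0,0],
  ],
  xyz=[
    [0,0,0],
    [0,0,0],
    [0,0,0],
    [0,0,0],
    [0,0,0],
    [0,0,0],
    [0,0,0],
    [0,0,0],
    [0,0,0],
    [0,0,0],
    [0,0,0],
    [0,0,0],
  ],
  claw=[25,25,25,25,25,25,25,25,25,25,25,25],
)

```text
time_s: 6.7
position: [0.4326, -0.3071, 0.0961]
tool_rot: [[0.99, -0.138, -0.001], [-0.138, -0.99, 0.001], [-0.001, -0.001, -1.0]]
ft_force: [0.1, -0.3, -1.7]
grip_width: 0.0294
gripper_force: 49.9
```

```bash
python3 rel.py .433 -.308 .06 -8
python3 -c "
from h import *
print(onplane('side',[[180+403/3.8,130+318/3.8]],.018))
im,d=grab('side');t,d=grab('top')
cv2.imwrite('pics/s3.png',np.hstack([cv2.resize(im[100:200,230:350],None,fx=3.3,fy=3.3),cv2.resize(t[150:270,350:460],(363,330))]))"
```

```text
t 6.7 pos [ 0.43263723 -0.30705097  0.09607996] yaw -7.950878938517298 tilt [-0.00057349  0.00079011] q [-48.2  27.9  89.    0.   63.1  49.8] w 0.02936380525308096
shift [0.01  0.018 0.722] turn z 0.01
[[ 0.45369956 -0.01675151  0.018     ]]
```

View pics/s3.png

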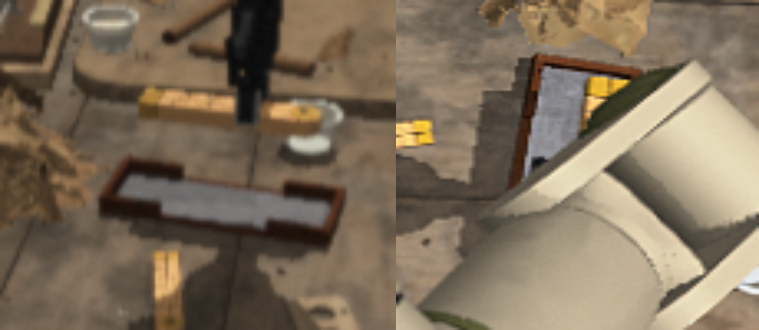

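The caliper is held level and still folded above the case, aligned with it. Lower it.

Request:
arm_command(
  turn=[
    [0,0,0],
    [0,0,0],
    [0,0,0],
    [0,0,0],
    [0,0,0],
    [0,0,0],
    [0,0,0],
    [0,0,0],
  ],
  xyz=[
    [0.01,0.02,0.3],
    [0,0,0.4],
    [0,0,0.4],
    [0,0,0.3],
    [0,0,0.15],
    [0,0,0.1],
    [0,0,0.05],
    [0,0,0],
  ],
  claw=[25,25,25,25,25,25,25,25],
)

```text
time_s: 7.6
position: [0.4332, -0.3092, 0.0115]
tool_rot: [[0.99, -0.14, 0.0], [-0.14, -0.99, -0.0], [0.0, 0.0, -1.0]]
ft_force: [-0.4, 0.0, -1.8]
grip_width: 0.0293
gripper_force: 49.9
```

```bash
python3 rel.py .433 -.308 .0107 -8; python3 -c "
from h import *
print(env.observe()['ft_force'])
im,d=grab('side');cv2.imwrite('pics/s4.png',cv2.resize(im[110:210,230:360],None,fx=5,fy=5))"
```

```text
t 7.6 pos [ 0.43315639 -0.30915131  0.01154854] yaw -8.049833006571221 tilt [ 0.00028994 -0.00030512] q [-48.3  35.2  93.5   0.   51.2  49.8] w 0.029303574878974403
shift [-0.006 -0.022  0.017] turn z -0.01
[-0.40840519  0.0469023  -1.78113198]
```

View pics/s4.png

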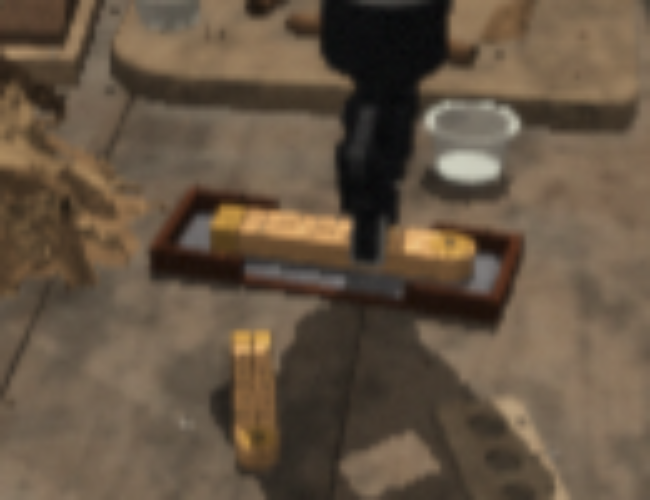

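It sits centred inside the case, a hair above the floor. Ease it down 1.5 mm, open a little, then lift.

Request:
arm_command(
  turn=[
    [0,0,0],
    [0,0,0],
    [0,0,0],
    [0,0,0],
    [0,0,0],
    [0,0,0],
    [0,0,0],
    [0,0,0],
    [0,0,0],
  ],
  xyz=[
    [0,0,0.03],
    [0,0,0],
    [0,0,0],
    [0,0,0],
    [0,0,0],
    [0,0,0],
    [0,0,0],
    [0,0,0],
    [0,0,0],
  ],
  claw=[25,25,32,36,40,44,46,46,46],
)

```text
time_s: 8.55
position: [0.433, -0.3091, 0.0098]
tool_rot: [[0.99, -0.14, -0.0], [-0.14, -0.99, 0.0], [-0.0, -0.0, -1.0]]
ft_force: [0.7, 0.1, -0.4]
grip_width: 0.0462
gripper_force: 0.0
```

Request:
arm_command(
  turn=[
    [0,0,0],
    [0,0,0],
    [0,0,0],
    [0,0,0],
    [0,0,0],
    [0,0,0],
    [0,0,0],
    [0,0,0],
    [0,0,0],
    [0,0,0],
    [0,0,0],
  ],
  xyz=[
    [0,0,-0.1],
    [0,0,-0.3],
    [0,0,-0.6],
    [0,0,-0.9],
    [0,0,-0.9],
    [-0.7,0,-0.2],
    [-0.8,0,0],
    [-0.8,0,0],
    [0,0,0],
    [0,0,0],
    [0,0,0],
  ],
  claw=[46,46,46,46,46,46,46,46,46,46,46],
)

```text
time_s: 9.65
position: [0.3199, -0.2934, 0.1601]
tool_rot: [[0.99, -0.14, 0.001], [-0.14, -0.99, -0.001], [0.001, 0.001, -1.0]]
ft_force: [-1.0, -0.6, 0.3]
grip_width: 0.0461
gripper_force: 0.0
```

```bash
python3 -c "
from h import *
im,d=grab('side');cv2.imwrite('pics/s5.png',cv2.resize(im[110:210,230:360],None,fx=5,fy=5))
P=onplane('side',yellow(im,(262,140,335,167)),.02)[:,:2];r=cv2.minAreaRect(P.astype(np.float32));print(r,env.observe()['position'],env.observe()['time_s'])"
```

```text
((0.4530353248119354, -0.3144461512565613), (0.035989176481962204, 0.1642763614654541), 83.38645935058594) [ 0.31997184 -0.29326514  0.15992822] 9.7
```

View pics/s5.png

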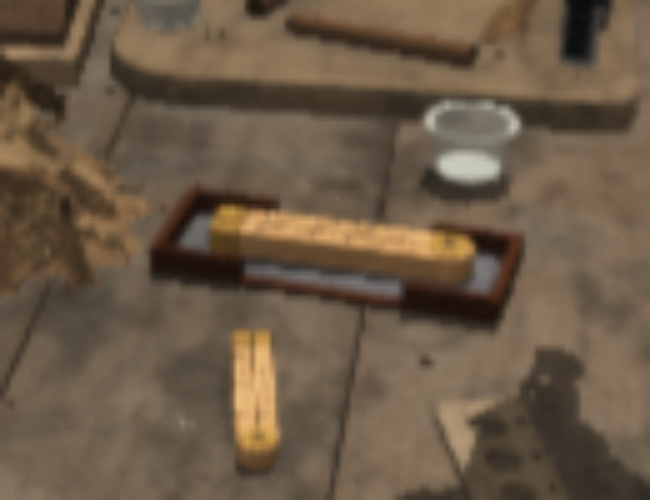

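The caliper lies flat and folded in the long case, centred at (.453,-.314) against (.455,-.311) for the case. Its yaw is about -7° and the robot is clear of everything.

```bash
python3 -c "
from rig import env
print(env.close_job())"
```

```text
the job is handed in; nothing more can be done
None
```

The job is handed in at about 9.7 s: the caliper is folded and lying flat, lengthwise, in the long case (about 3 mm from its centre by the last picture), and the arm is clear; no verdict was returned.

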